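# Fit the spare label holder behind the shelf lip and keep it pressed home

### The arm

A 6-joint arm with a two-finger parallel gripper is mounted at the origin on a cart in front of the work surface, level with it; the furniture and walls round the work are solid. World frame = base frame: x ahead of the robot, y to its left, z up, the work surface at z = 0. Lengths are in m, angles in rad, forces in N, time in s.
With the tool pointing down it reaches from about 0.275 to 1 m from the base axis. Payload 8.4 kg.
Tool frame: the origin (TCP) lies on the centre line of the jaws, within the pads' length; the fingertips stand 17 mm ahead of it and the grasp point (between the pads) lies 2 mm behind it (bot.tcp_to_tips is the z of the fingertips in the tool frame, in m); z points along the fingers, y is the line along which they close (so a half turn about z gives the same grasp; the last joint's range is limited). The gripper opens to 85 mm and grips with 20 to 120 N. Pads are 22 mm wide; open, the fingers measure 114 mm over their backs; the gripper's body (76 mm by 85 mm) begins 54 mm behind the grasp point. The pads swing forward as they close: fully open they stand 13 mm farther back than shut.
Start: joints at [-1.148, 0.353, 1.633, -0, 1.155, -0.002], TCP at [0.258, -0.569, 0.248] pointing down, gripper open.
Joint ranges: [-2.63, 2.63], [-0.92, 2.1], [0.06, 2.66], [-1.3, 4.44], [0, 2.69], [-3.02, 3.02]. Speed limits (rad/s): [2.22, 2.22, 2.79, 3.14, 3.14, 3.14].

### API

Orientations are given as a unit quaternion [x, y, z, w].
In Python, from workcell import bot, hand, kinematics, get_obs, vision, hand_in gives the robot as it stands. The module is installed in compiled form; this text tells all that it offers. Calls block until the motion is done:
- bot.reach(position, orientation): joint-space move of the TCP to a pose.
- bot.servo_line(position, ori=None, velocity=0.15): straight line of the TCP; ori=None keeps the orientation; velocity is the mean speed in m/s.
- bot.goto_joints(angles): joint-space move.
- hand.move_gripper(opening, strength=None): finger opening in m; strength is the grip in N (None keeps the last); returns when the fingers have stopped.
- bot.dwell(seconds).
- kinematics.solve_ik(position, orientation): joint angles nearest the present ones, or None.
- get_obs(): the state.
- vision.read_camera(name): name is "scene" or "top" or "wrist"; returns a dict with "frame" (420x560x3 uint8, red, green, blue), "intrinsics" (3x3 intrinsics, pixels), "view" (4x4, takes a point from world to camera coordinates). Camera axes: x right, y down, z forward; pixel columns grow to the right and rows downward; lengths in m; the calibration is good to about 2 mm. A picture is of the moment at which its call begins. There is no depth.
A pose or a line that the arm cannot do raises bot.IKError and nothing moves.
- hand_in(): hands the job in; it is judged then, once.
The state is a dict: "time_s": time; "joint_pos": joint angles; "joint_vel": joint speeds; "joint_efforts": joint torques, N m; "position": TCP position; "orientation": TCP orientation; "wrist_force": force on the tool from outside, world axes, zero at the start; "ft_torque": the same for the moment, N m; "gripper_width": finger opening in m; "grip_force": force on a finger pad.
Only numpy, scipy, OpenCV 4.12 (cv2) and the standard library are available. Lean on these libraries where they do the work, as an engineer would, in place of code of your own. Each camera call takes 0.05 s, during which the arm holds its last target. There are 200 camera calls.

### The job

Lift the spare label holder up and off its two-pronged hook and push its tongue down behind the lip of the empty bay of the parts shelf, card facing the front like its neighbours, until its shoulder is fully home on the lip against the springy ejector. Finish while still holding it pressed down there, so that I can tighten the clamp screw; do not disturb the things on the shelf and bench.

Things in the scene. Friction and masses are not known exactly. Their poses are not given: they have to be found in the camera images.
- label_holder: loose black label holder, white card with yellow band, 70 g, 100 mm tall. Origin: middle of the foot of its tongue; card looks to -x, y = width, z = up. Tongue 60 wide, 5 thick, z 0-28 (lowest 4 mm tapered); shoulder 66 wide, 24 thick, z 28-34; panel 66 wide, 8 thick, z 34-88; header 92 wide, 8 thick, z 88-100: its ends are ears whose undersides hang on the prongs
- holder_grip (a point): middle of the label holder's header, 92 mm above its origin; same axes. Pinch here from above across the 8 mm thickness (fingers close along x)
- label_face (a point): point on the front of the label holder's card: x -5, z 53 mm from its origin; shows which way the card faces
- hook_stand: fixed stand: foot 125 x 120 x 8 mm, post, two level 5 mm wire prongs 77 mm apart, tops 150 mm above the bench. Origin on the bench under the hanging holder. Prongs run along its x axis from a cross wire and post at x +75 mm (150 mm high) to upturned tips at x -20 to -27 mm, 11 mm above the prongs. The ears' turned-down ends reach 7 mm below the prong tops: raise it over 20 mm to be clear
- empty_bay: the empty one of 3 bays (100 mm apart; which one varies) of the aluminium label rail along the front of the grey shelf; fixed. Origin: centre of the slot's mouth, level with the lip top (75 mm above the bench); x = from front lip to back, y = along the rail, z = up. Slot 9 mm in x, 64 mm in y, with 4 mm sloped lead-ins all round. Rounded rims 10 mm before and behind the centre carry the shoulder
- home (a point): where the label holder's origin lies when it is home: 28 mm straight below the empty bay's origin, axes as the bay's; the holder's shoulder then rests on the rims. The neighbouring bays hold like holders (blue, green bands, fixed), headers 72 mm above the lip. A fixed brass clamp screw stands 18 mm out in front of each lip, 20 mm down
- ejector (a joint): travel (m) of the orange sprung bar at the bottom of the empty slot: 0 = up (top 22 mm below the lip top), grows as it is pushed down, 0.006 with the holder home, end stop 0.009. Pushes up with 4.5 N at 0, 10 N at 0.006; lifts the holder again if that is let go
- solder_reel: bystander: blue reel of solder wire, 60 mm across, 48 tall, loose on the shelf 120-135 mm behind the rail; origin: centre of its underside
- screw_tin: bystander: round open tin of screws, 64 mm across, 20 tall, loose on the shelf 120-135 mm behind the rail; origin: centre of its underside
- brass_cleaner: bystander: yellow pot of brass wool (tip cleaner), 50 mm across, 37 tall, loose on the shelf 120-135 mm behind the rail; origin: centre of its underside
- tape_roll: bystander: blue roll of tape lying on the bench, 104 mm across, 25 tall; origin: centre of its underside

How it is judged:
By the outcome, as a careful person would: the job done as asked, in the order asked, and still so for the second after the job is handed in, while the arm keeps its last pose, push and grip.
It also fails if it takes over 38 s, if anything falls off the work surface, if the arm or the gripper's body presses on something with over 40 N, if the wrist force passes 120 N, or if a joint passes its speed limit or range.

## Working session

There is one attempt and no reset: what is moved stays moved. The work goes in short steps, each a Python script; the robot and the scene stay as the last script left them, time stands still between calls to the robot, and variables do not carry over. Pictures are saved under pics/ and viewed, at most 10 in all, crops included, and the job is handed in when it is done.

```bash
mkdir -p pics
python3 - <<'E'
from workcell import *
import cv2,numpy as np
for n in ["scene","top","wrist"]:
    c=vision.read_camera(n); np.savez(f"c_{n}.npz",**c)
    cv2.imwrite(f"pics/{n}0.png",c["frame"][:,:,::-1]); print(n,c["intrinsics"].round(1).tolist(),c["view"].round(3).tolist())
print(get_obs())
E
```

```text
scene [[507.3, 0.0, 277.0], [0.0, 507.3, 212.9], [0.0, 0.0, 1.0]] [[-0.997, 0.077, -0.005, 0.566], [0.069, 0.868, -0.492, 0.019], [-0.034, -0.491, -0.87, 1.309], [0.0, 0.0, 0.0, 1.0]]
top [[437.6, 0.0, 279.4], [0.0, 437.6, 205.6], [0.0, 0.0, 1.0]] [[0.021, -1.0, -0.01, -0.022], [-0.996, -0.02, -0.086, 0.568], [0.086, 0.011, -0.996, 1.166], [0.0, 0.0, 0.0, 1.0]]
wrist [[320.6, 0.0, 277.4], [0.0, 320.6, 207.0], [0.0, 0.0, 1.0]] [[0.412, -0.911, -0.001, -0.624], [-0.876, -0.397, 0.274, -0.036], [-0.25, -0.112, -0.962, 0.378], [0.0, 0.0, 0.0, 1.0]]
{'time_s': 0.15, 'joint_pos': array([-1.14840095e+00,  3.53467698e-01,  1.63394933e+00,  2.25210373e-05,
        1.15522010e+00, -2.41162702e-03]), 'joint_vel': array([ 0.00031548, -0.0002992 , -0.00141516,  0.00027334,  0.00078919,
        0.00060478]), 'joint_efforts': array([-2.05710116e-04, -6.05637002e+01, -3.42338920e+01, -1.12448108e-04,
        6.17441765e-03, -3.22293531e-06]), 'position': array([ 0.2574492 , -0.56913569,  0.24775346]), 'orientation': array([ 9.77527882e-01,  2.10805518e-01, -9.87882311e-05, -5.12913408e-04]), 'wrist_force': array([-0.20936287, -0.56755952, -0.04252504]), 'ft_torque': array([-0.02092288, -0.03060452,  0.01612113]), 'grip_force': 0.0, 'gripper_width': 0.08529934906860429}
```

View pics/scene0.png

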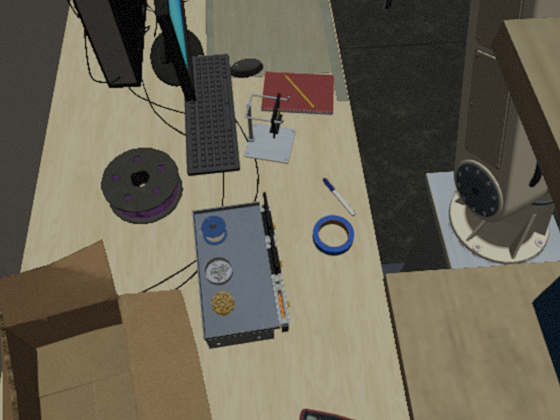

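View pics/top0.png

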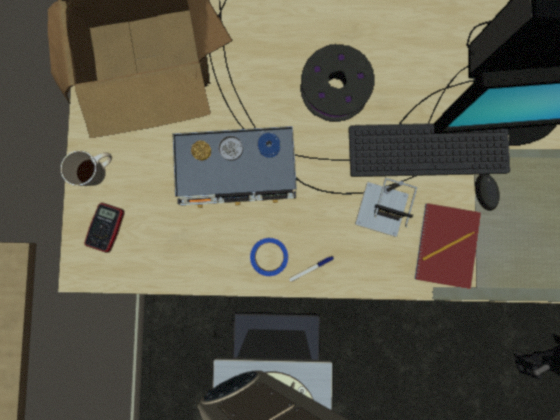

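The scene picture shows the stand at about (272,125) with the holder on it, and the shelf rail with its empty orange bay at about (283,303). In the top picture the holder header is at about (393,211) and the empty bay is the left one, at about (201,199).

```bash
cat > h.py <<'E'
import numpy as np,cv2
def cam(n): return dict(np.load(f"c_{n}.npz"))
def ray(c,uv):
    R,t=c["view"][:3,:3],c["view"][:3,3]
    return -R.T@t, R.T@np.linalg.solve(c["intrinsics"],[uv[0],uv[1],1.])
def atz(c,uv,z):
    o,d=ray(c,uv); return o+d*(z-o[2])/d[2]
def tri(obs):
    A=np.zeros((3,3));b=np.zeros(3);P=[]
    for c,uv in obs:
        o,d=ray(c,uv);d=d/np.linalg.norm(d);M=np.eye(3)-np.outer(d,d);A+=M;b+=M@o;P.append((o,M))
    x=np.linalg.solve(A,b); return x,[np.linalg.norm(M@(x-o)) for o,M in P]
def proj(c,p):
    q=c["view"][:3,:3]@np.asarray(p)+c["view"][:3,3]; q=c["intrinsics"]@q; return q[:2]/q[2]
E
python3 - <<'E'
from h import *
from scipy.spatial.transform import Rotation as R
T=cam("top");S=cam("scene");W=cam("wrist")
print("hdr",atz(T,(393,211),.155),tri([(T,(393,211)),(S,(277,115))]))
print("bay",atz(T,(201,199),.07),tri([(T,(201,199)),(S,(283,303))]))
print("rail ends",atz(T,(180,200),.075),atz(T,(296,195),.075))
# stand foot corners
for p in [(367,181),(415,190),(402,236),(356,224)]: print(atz(T,p,.008).round(3))
o,_=ray(W,(0,0));Rt=R.from_quat([9.77527882e-01,2.10805518e-01,-9.87882311e-05,-5.12913408e-04]).as_matrix()
print("cam in tool",Rt.T@(o-[0.2574492,-0.56913569,0.24775346]),(Rt.T@W["view"][:3,:3].T).round(3))
a=cv2.resize(T["frame"][150:250,340:440],(400,400),interpolation=2)
b=cv2.resize(T["frame"][150:220,165:305],(800,400),interpolation=2)
s=cv2.resize(S["frame"][80:170,230:320],(400,400),interpolation=2)
d=cv2.resize(S["frame"][190:345,190:300],(284,400),interpolation=2)
im=np.vstack([cv2.resize(b,(600,300)),cv2.resize(np.hstack([a,s]),(600,300))])
cv2.imwrite("pics/crop1.png",im[:,:,::-1])
E
```

```text
hdr [ 0.54983393 -0.28662705  0.155     ] (array([ 0.5484065 , -0.29401347,  0.12090596]), [np.float64(0.004224604852416152), np.float64(0.004224604852415952)])
bay [0.57815724 0.19471571 0.07      ] (array([0.57410955, 0.19798499, 0.059183  ]), [np.float64(0.00523836362616259), np.float64(0.005238363626162652)])
rail ends [0.57396501 0.24863109 0.075     ] [ 0.59301616 -0.05414825  0.075     ]
[ 0.643 -0.252  0.008]
[ 0.621 -0.384  0.008]
[ 0.493 -0.348  0.008]
[ 0.524 -0.222  0.008]
cam in tool [ 0.06929803 -0.00040882 -0.12456919] [[-0.    -0.962 -0.274]
 [ 1.     0.    -0.   ]
 [ 0.    -0.274  0.962]]
```

View pics/crop1.png

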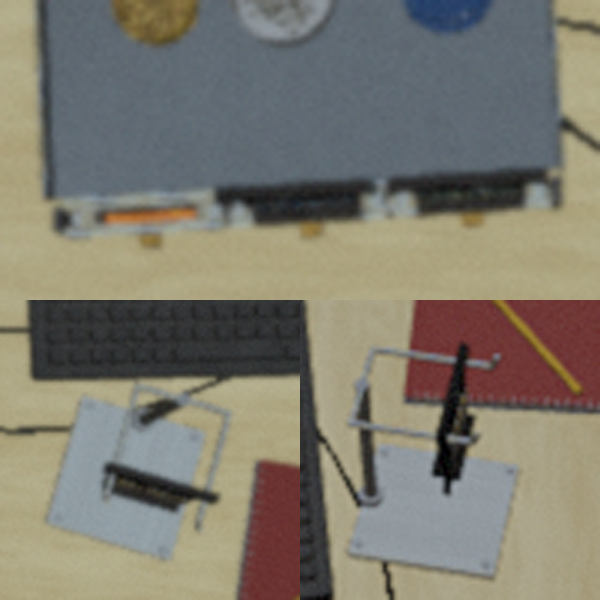

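The crops show the left bay empty, with its orange bar at about (201,201) in top-camera pixels. The holder's header runs from about (375,205) to (412,216), with the card on the robot side. Next I take two wrist views at each place.

```bash
cat >> h.py <<'E'
from scipy.spatial.transform import Rotation as Rr
def quat(yaw,tilt=0):  # tool y = holder x at this yaw, tool z down
    c,s=np.cos(yaw),np.sin(yaw)
    return Rr.from_matrix(np.array([[-s,c,0],[c,s,0],[0,0,-1]]).T.reshape(3,3).T @ np.eye(3) if 0 else np.column_stack([[-s,c,0],[c,s,0],[0,0,-1]])).as_quat()
def snap(vision,key,n="wrist"):
    c=vision.read_camera(n); np.savez(f"c_{key}.npz",**c); cv2.imwrite(f"pics/{key}.png",c["frame"][:,:,::-1])
E
python3 - <<'E'
from h import *
# tidy the helper
s=open('h.py').read();i=s.index("    return Rr.from_matrix(np.array");j=s.index("def snap")
s=s[:i]+"    return Rr.from_matrix(np.column_stack([[-s,c,0],[c,s,0],[0,0,-1]])).as_quat()\n"+s[j:]
open('h.py','w').write(s.replace("yaw,tilt=0","yaw"))
E
python3 - <<'E'
from h import *
from workcell import *
q=quat(np.radians(3.6))
bot.reach([.576,.195,.20],q); print(get_obs()["time_s"]); snap(vision,"b1")
bot.servo_line([.54,.255,.20],velocity=.1); snap(vision,"b2")
print(get_obs()["time_s"])
q=quat(np.radians(-15))
bot.reach([.55,-.25,.25],q); snap(vision,"s1")
bot.servo_line([.52,-.30,.25],velocity=.1); snap(vision,"s2")
print(get_obs()["time_s"],get_obs()["position"])
E
python3 -c "
import cv2,numpy as np
for k in 'bs': cv2.imwrite(f'pics/{k}12.png',cv2.resize(np.vstack([cv2.imread(f'pics/{k}{i}.png')[60:360,:] for i in (1,2)]),(560,600)))"
```

```text
3.0667
4.0167
6.6917 [ 0.52014057 -0.29978231  0.2499869 ]
```

View pics/b12.png

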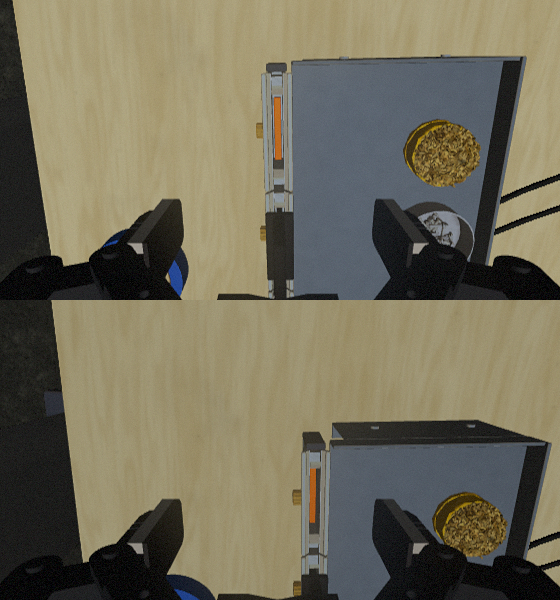

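View pics/s12.png

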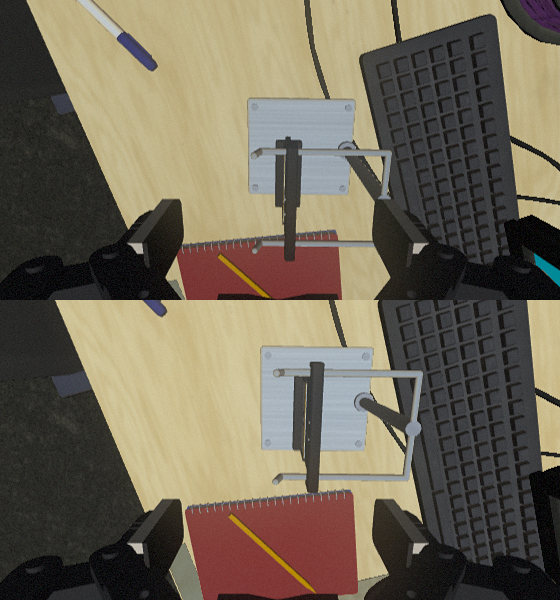

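In the bay views, the orange bar runs (277,157)-(277,220) in b1 and (313,228)-(313,282) in b2. In the stand views, the header's ends are near (288,198) and (290,320) in s1, and near (317,122) and (313,251) in s2. Next I zoom in for precise pixels.

Run:
```python
import cv2,numpy as np
P=[]
for k,x,y in [("b1",252,115),("b2",288,180),("s1",265,185),("s2",290,110)]:
    a=cv2.resize(cv2.imread(f"pics/{k}.png")[y:y+150,x:x+50],(200,600),interpolation=cv2.INTER_CUBIC)
    a=cv2.convertScaleAbs(a,alpha=1.6,beta=10)
    for i in range(0,150,10):
        cv2.line(a,(0,i*4),(6 if i%50 else 14,i*4),(0,0,255),1)
        if i<50: cv2.line(a,(i*4,0),(i*4,8),(0,0,255),1)
    P.append(a)
cv2.imwrite("pics/zoom.png",np.hstack(P))
```

```text
(no output)
```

View pics/zoom.png

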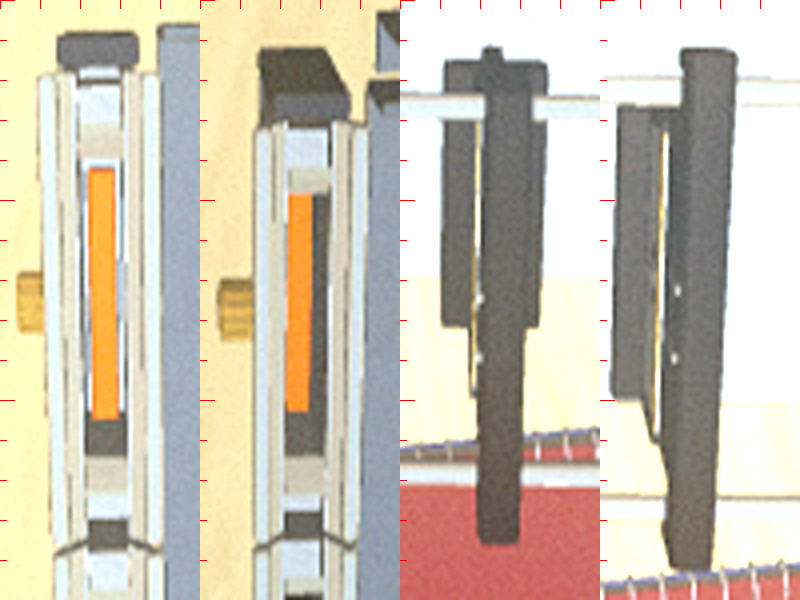

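The zoom shows the bay mouth centred at about (277,191) in b1 and (314,262) in b2. The header's top ends are at about (299/298, 204/321) in s1 and (318/312, 122/252) in s2. Next I triangulate these points.

Run:
```python
from h import *
C={k:cam(k) for k in("b1","b2","s1","s2")}
O={"b1":(252,115,0),"b2":(288,180,200),"s1":(265,185,400),"s2":(290,110,600)}
def px(k,u,v): x,y,o=O[k]; return ((u-o+.5)/4-.5+x,(v+.5)/4-.5+y)
def t(n,k1,a,k2,b):
    p,e=tri([(C[k1],px(k1,*a)),(C[k2],px(k2,*b))]); print(n,p.round(4),np.round(e[0],4)); return p
for n,a,b in [("railend front",(42,75),(257,127)),("railend back",(158,75),(365,125)),("bnd front",(55,551),(255,550)),("bnd back",(160,551),(358,552)),
  ("bnd in f",(88,541),(285,541)),("bnd in b",(128,541),(323,541)),("mouth",(102,307),(307,328)),("slot top",(100,160),(308,193)),("slot bot",(106,455),(305,457))]: t(n,"b1",a,"b2",b)
z=.075
for k,L in [("b1",[(42,75),(158,75),(55,551),(160,551),(101,123),(106,492)]),("b2",[(257,127),(365,125),(255,550),(358,552),(308,165),(305,492)])]:
    print(k,[atz(C[k],px(k,*p),z)[:2].round(4).tolist() for p in L])
a=t("hdr -y end","s1",(499,543),"s2",(690,568)); b=t("hdr +y end","s1",(508,77),"s2",(714,50))
for k,L in [("s1",[(499,543),(508,77)]),("s2",[(690,568),(714,50)])]:
    P=[atz(C[k],px(k,*p),.162)[:2] for p in L]; d=P[1]-P[0]; print(k,np.round(P,4).tolist(),np.linalg.norm(d),np.degrees(np.arctan2(-d[0],d[1])),(P[0]+P[1])/2)
t("prong+","s1",(560,107),"s2",(757,93)); t("prong-","s1",(540,472),"s2",(740,508))
# direction of the -y prong from s1/s2
for k,L in [("s2",[(722,507),(790,513)]),("s1",[(535,97+10),(595,110)]),("s1",[(410,463),(590,477)])]:
    P=[atz(C[k],px(k,*p),.148)[:2] for p in L]; d=P[1]-P[0]; print("prong dir",np.degrees(np.arctan2(d[1],d[0])))
```

```text
railend front [0.5605 0.25   0.0708] 0.0002
railend back [0.583  0.2513 0.0692] 0.0001
bnd front [0.568  0.1522 0.0747] 0.0003
bnd back [0.5902 0.1553 0.078 ] 0.0
bnd in f [0.5748 0.1546 0.074 ] 0.0004
bnd in b [0.5832 0.1552 0.0741] 0.0004
mouth [0.5751 0.2046 0.0694] 0.0001
slot top [0.573  0.2338 0.0644] 0.0002
slot bot [0.5779 0.1721 0.0677] 0.0001
b1 [[0.5608, 0.2503], [0.5828, 0.2517], [0.5683, 0.1526], [0.5904, 0.1539], [0.5725, 0.242], [0.5782, 0.1665]]
b2 [[0.5599, 0.2511], [0.5818, 0.2529], [0.5678, 0.1523], [0.5909, 0.1532], [0.571, 0.2437], [0.5776, 0.1677]]
hdr -y end [ 0.5375 -0.3302  0.1612] 0.0002
hdr +y end [ 0.5624 -0.2434  0.1526] 0.0006
s1 [[0.5377, -0.3298], [0.5622, -0.2405]] 0.09260053641844569 -15.320684948040048 [ 0.54995051 -0.28512316]
s2 [[0.5373, -0.3298], [0.5618, -0.2432]] 0.08995462402998693 -15.79714061910429 [ 0.54956208 -0.28648475]
prong+ [ 0.5695 -0.2532  0.1451] 0.0002
prong- [ 0.5485 -0.3259  0.1486] 0.0009
prong dir -20.415125987270937
prong dir -17.9345888206667
prong dir -19.995861902521813
```

Every point checks out: header top is 0.161 (expected 0.162), lip is about 0.074 (expected 0.075), header length is 91 mm and rail bay is 98–100 mm. Now the grasp and lift.

```bash
python3 - <<'E'
from h import *
from workcell import *
def st(n):
    o=get_obs(); print(n,round(o["time_s"],2),o["position"].round(4),o["wrist_force"].round(1),o["ft_torque"].round(2),round(o["gripper_width"],4),round(o["grip_force"],1))
q=quat(np.radians(-16.3))
hand.move_gripper(.05)
bot.reach([.5497,-.2858,.21],q); bot.servo_line([.5497,-.2858,.152],velocity=.08); st("down")
hand.move_gripper(0.0,60); st("closed")
if get_obs()["gripper_width"]>.005:
    bot.servo_line([.5497,-.2858,.20],velocity=.08); st("lift")
    bot.servo_line([.5497,-.2858,.29],velocity=.15); st("up")
    bot.reach([.5753,.2033,.26],quat(np.radians(4.4))); st("over")
    bot.servo_line([.5753,.2033,.178],velocity=.1); bot.dwell(.2); st("above slot"); snap(vision,"p1"); snap(vision,"pt","top"); snap(vision,"ps","scene")
E
python3 - <<'E'
from h import *
a=cv2.imread("pics/p1.png")
b=cv2.imread("pics/ps.png"); t=cv2.imread("pics/pt.png")
r=np.hstack([cv2.resize(b[180:330,190:340],(240,240)),])
r=np.vstack([r,cv2.resize(t[140:240,150:250],(240,240))])
cv2.imwrite("pics/p.png",np.hstack([cv2.resize(a[60:420],(560,360)),cv2.resize(r,(180,360))]))
E
```

```text
down 8.33 [ 0.55   -0.2859  0.1522] [-0.3  0.5  0.2] [ 0.01  0.02 -0.01] 0.0503 0.0
closed 8.79 [ 0.55   -0.2859  0.1525] [-0.1  1.   3.1] [ 0.06  0.04 -0.02] 0.0073 59.9
lift 9.54 [ 0.5495 -0.2857  0.1999] [-0.5 -0.1 -0.6] [0.02 0.01 0.03] 0.0073 59.4
up 10.29 [ 0.5492 -0.2855  0.2889] [ 0.3 -0.2 -0.9] [-0.03 -0.03 -0.  ] 0.0068 59.4
over 12.07 [0.5757 0.2024 0.26  ] [-0.  -0.3 -0.5] [-0.01  0.03  0.03] 0.0073 59.3
above slot 13.24 [0.5757 0.2034 0.1787] [-0.5  0.3 -0.7] [0.04 0.05 0.01] 0.0068 59.3
```

View pics/p.png

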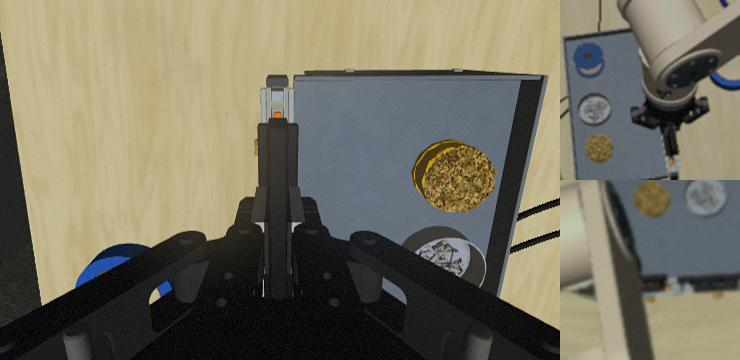

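The holder is gripped and its shoulder sits over the rail at about (278,185) in p1, with the orange bar just showing at (277,175). I'll overlay the predicted geometry to check the alignment.

Run:
```python
from h import *
c=cam("p1"); f=c["frame"][:,:,::-1]
x0,y0,S=235,120,6
a=cv2.resize(f[y0:y0+100,x0:x0+90],None,fx=S,fy=S,interpolation=cv2.INTER_CUBIC); a=cv2.convertScaleAbs(a,alpha=1.7,beta=15)
Rz=Rr.from_euler('z',4.4,degrees=True).as_matrix()
def dr(o,P,col):
    q=np.array([(proj(c,Rz@(np.array(p)/1000)+o)-[x0,y0]+.5)*S-.5 for p in P]); cv2.polylines(a,[q.round().astype(int)],len(P)>2,col,1)
H=np.array([.5757,.2034,.1787-.090]); B=np.array([.5753,.2033,.075])
dr(H,[(-12,33,34),(12,33,34),(12,-20,34),(-12,-20,34)],(0,0,255)); dr(H,[(-12,33,28),(12,33,28)],(0,0,255))
dr(H,[(-4,33,88),(4,33,88),(4,33,34),(-4,33,34)],(255,0,255))
dr(B,[(-4.5,32,-4),(4.5,32,-4),(4.5,-32,-4),(-4.5,-32,-4)],(0,255,0)); dr(B,[(-8.5,36,0),(8.5,36,0),(8.5,-36,0),(-8.5,-36,0)],(255,255,0))
dr(B,[(-11,50,0),(11,50,0)],(0,200,255))
cv2.imwrite("pics/ov.png",a)
```

```text
(no output)
```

View pics/ov.png

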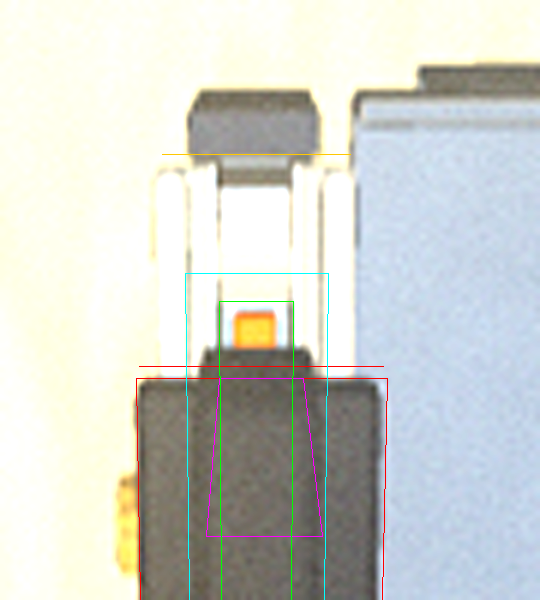

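The overlay agrees to within about 1 mm: slot edges match, and the shoulder is within 0.5 mm of prediction. I insert step by step, watching the forces.

Run:
```python
from h import *
from workcell import *
def st(n):
    o=get_obs(); print(n,round(o["time_s"],2),o["position"].round(4),o["wrist_force"].round(1),o["ft_torque"].round(2),round(o["grip_force"],1)); return o
hand.move_gripper(0.0,100)
for z in (.170,.165,.160,.155,.150,.147):
    bot.servo_line([.5755,.2033,z],velocity=.04); o=st(z)
    if np.linalg.norm(o["wrist_force"])>12: break
```

```text
0.17 13.96 [0.5752 0.2032 0.1694] [-0.2 -0.2 -0.6] [-0.01 -0.    0.02] 100.1
0.165 14.23 [0.5753 0.2032 0.1646] [ 0.8 -0.4 -0.5] [-0.02  0.04  0.01] 100.1
0.16 14.51 [0.5753 0.2032 0.1597] [ 0.4  0.  -0. ] [ 0.05  0.   -0.05] 100.1
0.155 14.78 [0.5753 0.2032 0.1547] [-0.  -0.7 -0.2] [-0.04 -0.01  0.03] 100.1
0.15 15.06 [0.5753 0.2032 0.1496] [ 0.1 -0.5 -0.6] [-0.02  0.03  0.  ] 100.1
0.147 15.31 [0.5754 0.2033 0.1468] [-0.2  0.8 -1.1] [-0.06  0.01  0.01] 100.1
```

Run:
```python
from h import *
from workcell import *
def st(n):
    o=get_obs(); print(n,round(o["time_s"],2),o["position"].round(4),o["wrist_force"].round(1),o["ft_torque"].round(2),round(o["gripper_width"],4)); return o
z=.1455
while z>.129:
    bot.servo_line([.5755,.2033,z],velocity=.02); o=st(round(z,4))
    if o["wrist_force"][2]>22: break
    z-=.001
bot.dwell(.4); st("end"); snap(vision,"e1"); snap(vision,"es","scene")
c=cam("e1"); f=c["frame"][:,:,::-1]; s=cam("es")["frame"][:,:,::-1]
cv2.imwrite("pics/e.png",cv2.convertScaleAbs(np.hstack([cv2.resize(f[110:260,200:350],(400,400)),cv2.resize(s[190:340,190:340],(400,400))]),alpha=1.4,beta=10))
```

```text
0.1455 15.56 [0.5755 0.2033 0.1454] [-0.   0.1 -0.2] [ 0.   -0.01  0.  ] 0.0065
0.1445 15.81 [0.5755 0.2033 0.1445] [-0.3 -0.4 -0.2] [ 0.1  -0.05  0.01] 0.0061
0.1435 16.06 [0.5757 0.2034 0.1437] [-0.1  0.5  2.2] [0.01 0.07 0.02] 0.0059
0.1425 16.31 [0.5757 0.2034 0.1428] [0.1 0.6 4.4] [-0.04  0.14 -0.02] 0.0061
0.1415 16.56 [0.5757 0.2034 0.1417] [-0.7  0.   5.8] [-0.01  0.17 -0.02] 0.0061
0.1405 16.81 [0.5757 0.2034 0.1408] [-0.7 -1.   6.3] [-0.06  0.16 -0.01] 0.0062
0.1395 17.06 [0.5758 0.2034 0.1399] [-0.2  0.1  7.1] [-0.08  0.22  0.02] 0.0065
0.1385 17.31 [0.5758 0.2034 0.139 ] [-0.6 -0.7  7.9] [-0.08  0.25 -0.02] 0.0062
0.1375 17.56 [0.5758 0.2034 0.1381] [-0.7 -0.1  9.4] [-0.08  0.32 -0.03] 0.006
0.1365 17.81 [0.5759 0.2034 0.1377] [-2.9 -0.6 13.3] [-0.18  0.55  0.02] 0.0062
0.1355 18.06 [0.5761 0.2035 0.1376] [-5.5 -2.5 20.6] [-0.39  1.05 -0.03] 0.006
0.1345 18.31 [0.5761 0.2035 0.1375] [-8.7 -2.9 30.8] [-0.62  1.65  0.01] 0.0065
end 18.71 [0.5761 0.2035 0.1376] [-8.4 -1.7 30.4] [-0.57  1.61  0.03] 0.0062
```

View pics/e.png

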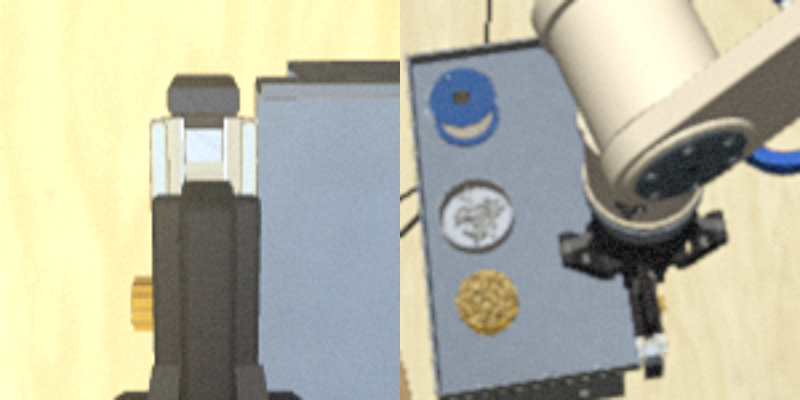

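The force rises from 4.5 N at contact to about 9.5 N over 6 mm, then goes stiff at z = 0.1376, so the shoulder is home on the rims. The picture shows it sitting on the rail, with the items on the shelf where they were. I'll trim out the sideways force and keep a moderate push.

Run:
```python
from h import *
from workcell import *
def st(n):
    o=get_obs(); print(n,round(o["time_s"],2),o["position"].round(4),o["wrist_force"].round(1),o["ft_torque"].round(2),round(o["gripper_width"],4)); return o
for x in (.5750,.5745,.5740):
    bot.servo_line([x,.2031,.1348],velocity=.02); bot.dwell(.2); o=st(x)
    if o["wrist_force"][0]>-2.5: break
bot.dwell(.5); st("end")
```

```text
0.575 19.26 [0.576  0.2035 0.1376] [-5.5 -1.1 26.8] [-0.41  1.25  0.02] 0.0061
0.5745 19.71 [0.5759 0.2035 0.1376] [-5.1 -2.4 24.3] [-0.42  0.92  0.02] 0.0063
0.574 20.16 [0.5758 0.2035 0.1376] [-2.6 -2.1 23.3] [-0.44  0.69 -0.05] 0.006
end 20.66 [0.5758 0.2035 0.1376] [-2.5 -2.5 23. ] [-0.48  0.66 -0.04] 0.0061
```

```bash
python3 -c "
from workcell import *
print(hand_in())"
```

```text
the job is handed in; nothing more can be done
None
```

The label holder is off its hook and in the empty bay, card to the front, its shoulder home on the lip by force and height readings, and I handed in at about 20.7 s with the arm still pressing it down at about 23 N.

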